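# Pop open the desk power box and switch on the green rocker

## Task

Switch on the green switch inside the grey desk power box: press the ringed front edge of its white lid down until the catch lets go and the spring throws the lid wide open, then press down the raised front half of the green rocker all the way so that it stays down. Use the fingertips only; leave the red rocker off, and neither pick up nor shift the earbud case, the USB stick or the binder clip lying around the box.

Things in the scene. Friction and masses are not known exactly. Their poses are not given: they have to be found in the camera images.
- power_box: Grey desk power box with an open-topped tray under its lid, fixed to the desk; 120 mm deep (x) by 190 mm wide (y) by 61 mm high. Origin at the centre of its underside; its own x points from its front (robot side) to its hinge side, y to its left, z up. Walls 6 mm thick, front wall 46 mm high; inside, a white floor plate 30 mm above the desk carries the two rockers side by side, 38 mm left and right of the middle, in either order.
- lid_press (a point): Place to press, marked by a thin orange ring 22 mm across: on the top face of the white lid, 17 mm from its front edge, half-way across; 61 mm above the desk when shut. The lid is a plate 118 mm deep (x), 174 mm wide, 6 mm thick. It moves with the lid.
- lid (a joint): Lid hinge at the back (+x) upper edge of the box, rad: 0 shut and caught, negative pressed in (to -0.07, i.e. 7 mm down at the mark), positive opening, 1.85 wide open against its stop, leaning back. Pressing the mark down about 2 to 4 mm (lid about -0.03; some 4 to 5 N) frees the catch (5 to 6 mm is sure to); when the finger then goes up and away, the spring swings the lid open in about 1.5 s and holds it there. Once tripped the catch does not engage again.
- lid_hinge (a point): Middle of the lid's hinge axis, 60 mm behind the box's centre and 55 mm above the desk; the axis runs along the box's y.
- green_press (a point): Place to press on the green rocker: middle of the top face of its front half, 14 to 15 mm in front of its pivot; about 44 mm above the desk when off, 39 mm when on; hidden under the lid until that is open. The rocker is V-shaped, 48 mm long (box x), 26 mm wide (y), with its pivot in the middle; off, the front half slopes up to the robot and the back half is level; on, the front half is level and the back half slopes up. It moves at about 2 to 4 N and then meets a hard stop.
- green_rocker (a joint): Green rocker, rad: 0 off (front half raised), 0.36 fully on (front half down, level). It stays where it is left.
- red_press (a point): The same point on the red rocker, which must stay off.
- red_rocker (a joint): Red rocker, rad: 0 off, 0.36 on.
- earbud_case: White earbud case, 26 x 58 x 41 mm, loose, upright on the desk to the left of the box; origin at the centre of its underside. Bystander.
- usb_stick: Blue USB memory stick, 18 x 50 x 9 mm, loose, flat on the desk in front of the box; origin at the centre of its underside. Bystander.
- binder_clip_1: Black binder clip with wire handles, 17 x 30 x 21 mm, loose, standing on the desk in front of the box; origin at the centre of its underside. Bystander.

How it is judged:
By the outcome, as a careful person would: the job done as asked, in the order asked, and still so for the second after the job is handed in, with the robot touching nothing.
It also fails if it takes over 40 s, if anything falls off the work surface, if the arm or the gripper's body presses on something with over 40 N, if the wrist force passes 120 N, or if a joint passes its speed limit or range.

## Robot

A 6-joint arm with a two-finger parallel gripper is mounted at the origin on a cart in front of the work surface, level with it; the furniture and walls round the work are solid. World frame = base frame: x ahead of the robot, y to its left, z up, the work surface at z = 0. Lengths are in m, angles in rad, forces in N, time in s.
With the tool pointing down it reaches from about 0.375 to 0.75 m from the base axis. Payload 9 kg.
Tool frame: the origin (TCP) lies at the very end of the fingers, on their centre line; the grasp point (between the pads) lies 19 mm behind it; z points along the fingers, y is the line along which they close (so a half turn about z gives the same grasp; the last joint's range is limited). The gripper opens to 85 mm and grips with 20 to 120 N. Pads are 22 mm wide; open, the fingers measure 114 mm over their backs; the gripper's body (76 mm by 85 mm) begins 54 mm behind the grasp point. The pads swing forward as they close: fully open they stand 13 mm farther back than shut.
Start: joints at [-1.534, 0.104, 0.097, 1.564, 0, 1.353], TCP at [0.151, -0.581, 0.231] pointing down, gripper open.
Joint ranges: [-2.99, 2.99], [-0.84, 1.86], [-1.1, 1.16], [-1.84, 2.11], [-1.51, 1.56], [-3.14, 3.14]. Speed limits (rad/s): [2.22, 2.22, 2.57, 3.14, 3.14, 3.14].

## Interface

Orientations are given as a unit quaternion [w, x, y, z].
In Python, from station import bot, hand, inverse_kinematics, sensors, vision gives the robot as it stands. The module is installed in compiled form; this text tells all that it offers. Calls block until the motion is done:
- bot.move_to(position, orientation): joint-space move of the TCP to a pose.
- bot.line_to(position, speed=0.15, ori=None): straight line of the TCP; ori=None keeps the orientation; speed is the mean speed in m/s.
- bot.move_j(angles): joint-space move.
- hand.ungrasp() and hand.close_gripper(grip_force=None): open the fingers fully, or close them until they stop; grip_force is the grip in N (None keeps the last).
- bot.pause(seconds).
- inverse_kinematics(position, orientation): joint angles nearest the present ones, or None.
- sensors.state(): the state.
- vision.snapshot(name): name is "side" or "top" or "wrist"; returns a dict with "frame" (480x640x3 uint8, red, green, blue), "fx", "fy", "cx", "cy" (pixels), "T" (4x4, takes a point from camera to world coordinates); the wrist camera has in their place "mount" (4x4, takes a point from camera to tool coordinates, whose origin is the TCP and whose axes are the flange's). Camera axes: x right, y down, z forward; pixel columns grow to the right and rows downward; lengths in m; the calibration is good to about 2 mm. A picture is of the moment at which its call begins: read the wrist's pose just before it. There is no depth.
A pose or a line that the arm cannot do raises bot.IKError and nothing moves.
- bot.close_job(): hands the job in; it is judged then, once.
The state is a dict: "time_s": time; "joints": joint angles; "joint_vel": joint speeds; "joint_torque": joint torques, N m; "tool_pos": TCP position; "orientation": TCP orientation; "ft_force": force on the tool from outside, world axes, zero at the start; "moment": the same for the moment, N m; "opening": opening from 0.0 (shut) to 1.0 (fully open); "grip_force": force on a finger pad.
Only numpy, scipy, OpenCV 4.12 (cv2) and the standard library are available. Lean on these libraries where they do the work, as an engineer would, in place of code of your own. Each camera call takes 0.05 s, during which the arm holds its last target. There are 200 camera calls.

## Working session

There is one attempt and no reset: what is moved stays moved. The work goes in short steps, each a Python script; the robot and the scene stay as the last script left them, time stands still between calls to the robot, and variables do not carry over. Pictures are saved under pics/ and viewed, at most 10 in all, crops included, and the job is handed in when it is done.

```bash
mkdir -p pics; python3 - <<'E'
from station import *
import cv2,numpy as np
for n in("top","side"):
    s=vision.snapshot(n); cv2.imwrite(f"pics/{n}0.png",s["frame"][...,::-1]); print(n,s["fx"],s["cx"],s["cy"],np.round(s["T"],3).tolist())
st=sensors.state(); print(st["time_s"],st["orientation"],st["tool_pos"],st["ft_force"])
E
```

```text
top 550.9204610454054 319.730949834259 236.6529822623218 [[-0.015, -0.997, 0.07, 0.44], [-0.999, 0.013, -0.029, 0.139], [0.028, -0.07, -0.997, 0.933], [0.0, 0.0, 0.0, 1.0]]
side 616.4500358949565 313.61961803656015 242.39664820675873 [[0.929, -0.213, 0.303, 0.221], [-0.37, -0.487, 0.791, -0.589], [-0.021, -0.847, -0.532, 0.53], [0.0, 0.0, 0.0, 1.0]]
0.1 [-6.10612500e-04  9.91898787e-01  1.27029220e-01  4.08923273e-05] [ 0.15120354 -0.58031485  0.23060323] [-0.26685769 -0.15024879 -0.36345728]
```

View pics/top0.png

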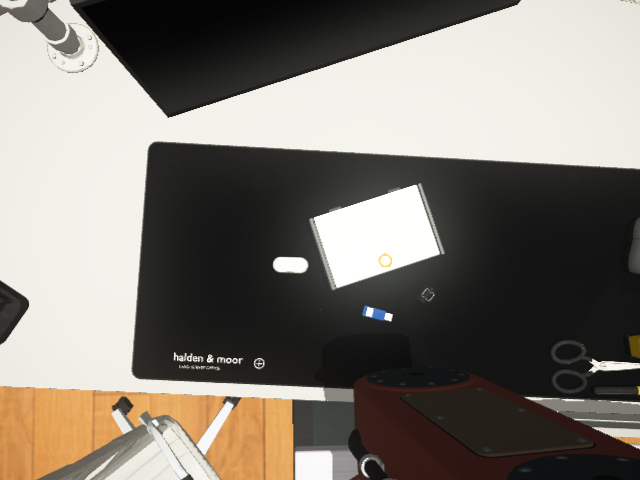

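View pics/side0.png

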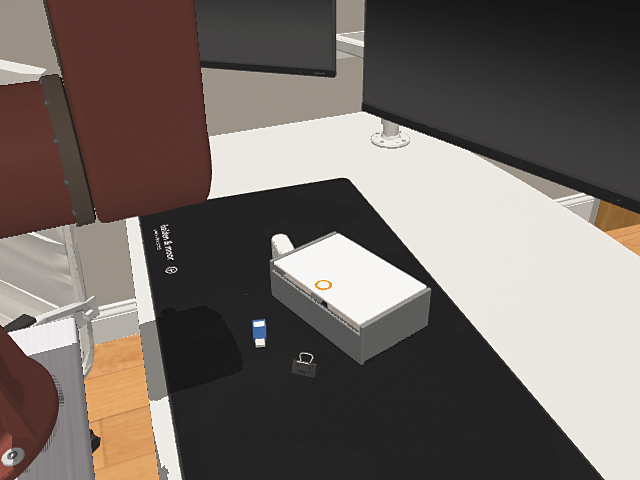

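The top view shows the ring at about (385,260). The lid corners are at about (311,218), (420,184), (443,253) and (333,290), so the yaw is near +17°. The side view shows the ring at about (323,285), with the bystanders in front of and left of the box.

```bash
cat > h.py <<'E'
from station import *
import cv2,numpy as np
from scipy.spatial.transform import Rotation as R
def ray(s,uv,z,T=None):
    T=s["T"] if T is None else T
    d=T[:3,:3]@[(uv[0]-s["cx"])/s["fx"],(uv[1]-s["cy"])/s["fy"],1]
    return T[:3,3]+d*(z-T[2,3])/d[2]
def blob(f,lo,hi,roi):
    x0,y0,x1,y1=roi; m=cv2.inRange(cv2.cvtColor(f,cv2.COLOR_RGB2HSV)[y0:y1,x0:x1],lo,hi)
    c=np.argwhere(m)
    return (c.min(0)+c.max(0))[::-1]/2+[x0,y0],len(c),m
def quat(yaw): # tool down, y along box y (up to a half turn)
    q=(R.from_euler('z',yaw)*R.from_quat([1,0,0,0])).as_quat(); return [q[3],q[0],q[1],q[2]]
E
python3 - <<'E'
from h import *
for n,roi in(("top",(340,235,420,285)),("side",(300,265,350,300))):
    s=vision.snapshot(n); uv,k,_=blob(s["frame"],(8,90,100),(28,255,255),roi); print(n,uv,k,ray(s,uv,.061))
    if n=="top":
        _,_,m=blob(s["frame"],(0,0,215),(180,40,255),(305,175,450,300))
        c=max(cv2.findContours(m,0,1)[0],key=cv2.contourArea)
        b=cv2.boxPoints(cv2.minAreaRect(c))+[305,175]
        P=np.array([ray(s,p,.061) for p in b]);print(b,P.round(4))
        e=np.diff(np.vstack([P,P[:1]]),axis=0)[:,:2];print(np.linalg.norm(e,axis=1),np.degrees(np.arctan2(e[:,1],e[:,0])))
for yaw in(.3,.3+np.pi,.3-np.pi/2,.3+np.pi/2): print(yaw,inverse_kinematics([.42,.03,.15],quat(yaw)))
E
```

```text
top [385. 260.] 54 [0.46244428 0.0108852  0.061     ]
[[313.13070011 217.1602478 ]
 [416.13443756 183.36212921]
 [439.1386261  253.47013092]
 [336.13489532 287.26824951]] [[ 0.5321  0.1241  0.061 ]
 [ 0.5848 -0.0421  0.061 ]
 [ 0.4717 -0.076   0.061 ]
 [ 0.4205  0.0893  0.061 ]]
[0.17434472 0.11807007 0.17298835 0.11693137] [ -72.42732204 -163.34884933  107.20017181   17.3086209 ]
side [323.  284.5] 73 [0.4613096  0.00916358 0.061     ]
0.3 [-0.24155905 -0.46682481 -0.55894126  1.47867988  0.          2.60003361]
3.441592653589793 [-0.24155905 -0.46682481 -0.55894126  1.47867988  0.         -0.54155905]
-1.2707963267948965 [-0.24155905 -0.46682481 -0.55894126  1.47867988  0.         -2.11235538]
1.8707963267948966 [-0.24155905 -0.46682481 -0.55894126  1.47867988  0.          1.02923728]
```

```bash
python3 - <<'E'
from h import *
y=np.radians(17.1); bx=np.array([np.cos(y),np.sin(y),0]); p=np.array([.4618,.010,0]); q=quat(y)
up=np.array([0,0,1])
hand.close_gripper(); bot.move_to(p+up*.13,q); bot.pause(.2)
f0=np.array(sensors.state()["ft_force"]); bot.line_to(p+up*.066,.12)
for z in np.arange(.064,.0545,-.001):
    bot.line_to(p+up*z,.02); s=sensors.state(); f=np.array(s["ft_force"])-f0
    print(round(z,4),s["tool_pos"].round(4),f.round(2),round(s["time_s"],2))
    if f[2]>30: break
bot.line_to(p+up*(z+.025)-bx*.05,.3); bot.line_to(p+up*.19-bx*.085,.3); bot.pause(1.2)
print(sensors.state()["time_s"],sensors.state()["tool_pos"])
s=vision.snapshot("top"); cv2.imwrite("pics/top1.png",s["frame"][...,::-1])
s=vision.snapshot("side"); cv2.imwrite("pics/side1.png",s["frame"][...,::-1])
E
```

```text
0.064 [0.4622 0.0099 0.0646] [ 0.38 -0.68 -0.35] 4.5
0.063 [0.4619 0.01   0.0631] [ 0.6  -0.08 -0.37] 4.75
0.062 [0.4618 0.01   0.0619] [-0.72 -0.67 -0.64] 5.0
0.061 [0.4619 0.01   0.0612] [-0.16  0.29  2.43] 5.25
0.06 [0.4619 0.01   0.0602] [-1.57 -0.98  4.59] 5.5
0.059 [0.4618 0.0099 0.0592] [-1.37 -0.24  4.47] 5.75
0.058 [0.4618 0.0099 0.058 ] [-1.98 -1.01  3.49] 6.0
0.057 [0.4618 0.0099 0.057 ] [-1.75 -0.87  4.19] 6.25
0.056 [0.4618 0.01   0.056 ] [-2.74 -1.18  4.75] 6.5
0.055 [0.4617 0.01   0.055 ] [-1.41 -1.62  4.09] 6.75
8.85 [ 0.3805513  -0.01499615  0.18999771]
```

View pics/side1.png

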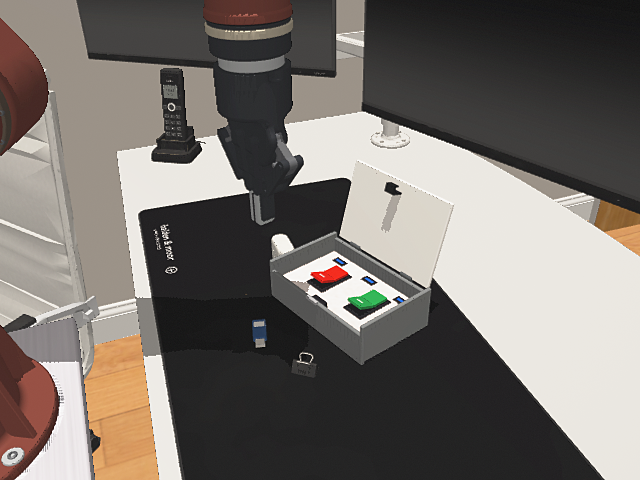

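View pics/top1.png

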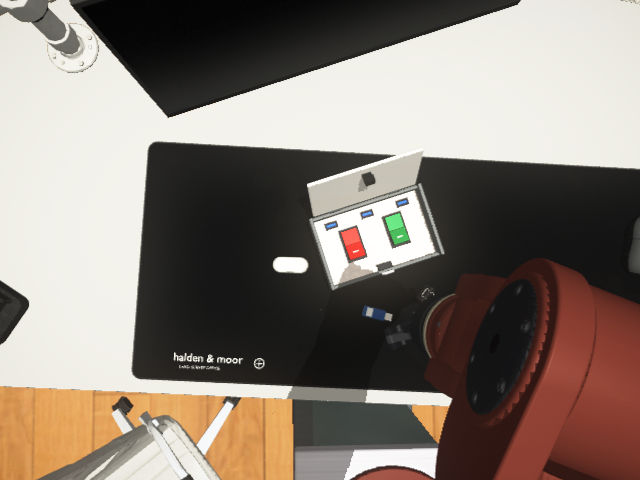

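The lid is wide open. The green rocker is on the right in the top view, at about (398,229), and red is at about (352,243).

```bash
python3 - <<'E'
from h import *
y=np.radians(17.1); bx=np.array([np.cos(y),np.sin(y),0]); by=np.array([-bx[1],bx[0],0])
ring=np.array([.4618,.010,0])
s={}
for n,roi in(("top",(375,200,425,255)),("side",(335,280,400,320))):
    c=vision.snapshot(n); f=cv2.imread(f"pics/{n}1.png")[...,::-1]
    _,k,m=blob(f,(45,100,60),(80,255,255),roi)
    ct=max(cv2.findContours(m,0,1)[0],key=cv2.contourArea); r=cv2.minAreaRect(ct)
    uv=np.array(r[0])+roi[:2]; P=ray(c,uv,.041); d=P-ring
    print(n,uv,r[1:],P.round(4),"box-frame rel. ring",d@bx,d@by)
E
```

```text
top [396.55839348 228.6605854 ] ((29.133594512939453, 15.97648811340332), 70.01689147949219) [ 0.5138 -0.0122  0.041 ] box-frame rel. ring 0.04318720241491699 -0.03647741833210564
side [367.35000229 300.04999924] ((16.127614974975586, 36.68241500854492), 71.56504821777344) [ 0.5113 -0.0196  0.041 ] box-frame rel. ring 0.03855917409872154 -0.042846319434302095
```

```bash
python3 - <<'E'
from h import *
y=np.radians(17.1); bx=np.array([np.cos(y),np.sin(y),0]); by=np.array([-bx[1],bx[0],0]); up=np.array([0,0,1])
p=np.array([.4618,.010,0])+.0265*bx-.038*by
bot.line_to(p+up*.15-.03*bx,.15); bot.line_to(p+up*.09,.15); bot.pause(.2)
f0=np.array(sensors.state()["ft_force"]); bot.line_to(p+up*.052,.1)
for z in np.arange(.050,.0365,-.001):
    bot.line_to(p+up*z,.02); s=sensors.state(); f=np.array(s["ft_force"])-f0
    print(round(z,4),s["tool_pos"].round(4),f.round(2),round(s["time_s"],2))
    if f[2]>18: break
bot.line_to(p+up*.09,.15); bot.line_to(p+up*.19-bx*.1,.25); bot.pause(.2)
print(sensors.state()["time_s"])
a=vision.snapshot("top")["frame"][130:310,250:460]; b=vision.snapshot("side")["frame"][220:390,240:450]
a,b=[cv2.resize(i,(400,400),interpolation=2) for i in(a,b)]
cv2.imwrite("pics/after.png",np.hstack([a,b])[...,::-1])
E
```

```text
0.05 [ 0.4986 -0.0186  0.0505] [-0.05  0.8  -0.16] 11.44
0.049 [ 0.4983 -0.0185  0.0491] [-0.01 -0.15 -0.57] 11.69
0.048 [ 0.4982 -0.0185  0.0479] [0.9  0.25 0.84] 11.94
0.047 [ 0.4982 -0.0185  0.0469] [ 0.06 -0.27  1.07] 12.19
0.046 [ 0.4983 -0.0185  0.046 ] [0.32 0.04 1.81] 12.44
0.045 [ 0.4982 -0.0186  0.045 ] [-0.66 -0.47  2.96] 12.69
0.044 [ 0.4983 -0.0185  0.0439] [-0.56 -0.54  1.51] 12.94
0.043 [ 0.4983 -0.0185  0.0429] [ 0.16 -0.02  1.88] 13.19
0.042 [ 0.4983 -0.0185  0.0419] [-0.44  0.29  2.01] 13.44
0.041 [ 0.4983 -0.0185  0.0409] [-1.24 -0.57  1.59] 13.69
0.04 [ 0.4983 -0.0185  0.0399] [-0.26 -0.07  0.93] 13.94
0.039 [ 0.4983 -0.0185  0.0389] [-0.51 -0.77  0.45] 14.19
0.038 [ 0.4983 -0.0185  0.038 ] [-0.97 -0.11  3.23] 14.44
0.037 [ 0.4984 -0.0185  0.0379] [-4.43  0.76 11.83] 14.69
16.1083
```

View pics/after.png

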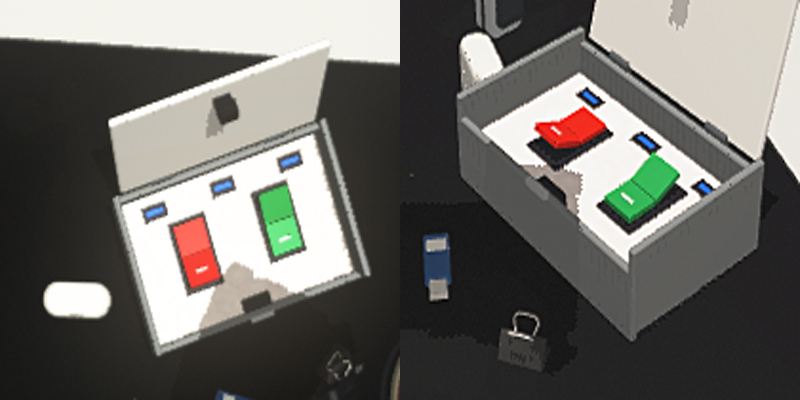

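The green rocker's front half is level and its back half is raised, so it is fully on; it reached the hard stop at 12 N. Red is still off, and the bystanders haven't moved.

```bash
python3 -c "
from station import bot
print(bot.close_job())"
```

```text
the job is handed in; nothing more can be done
None
```

The job is handed in: the lid is wide open, the green rocker is fully on, the red rocker is off, and the earbud case, USB stick and binder clip look undisturbed in the last pictures, with about 16 s used.

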